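# Pump and hold a brake lever on its test stand

## Robot

A 6-joint arm with a two-finger parallel gripper is mounted at the origin on a cart in front of the work surface, level with it; the furniture and walls round the work are solid. World frame = base frame: x ahead of the robot, y to its left, z up, the work surface at z = 0. Lengths are in m, angles in rad, forces in N, time in s.
With the tool pointing down it reaches from about 0.375 to 0.975 m from the base axis. Payload 3.8 kg.
Tool frame: the origin (TCP) lies on the centre line of the jaws, within the pads' length; the fingertips stand 25 mm ahead of it and the grasp point (between the pads) lies 6 mm ahead of it; y points along the fingers, z is the direction in which the jaws open and shut, and the axes are right-handed (so a half turn about y gives the same grasp; the last joint's range is limited). The gripper opens to 85 mm and grips with 20 to 120 N. Pads are 22 mm wide; open, the fingers measure 114 mm over their backs; the gripper's body (76 mm by 85 mm) begins 54 mm behind the grasp point. The pads swing forward as they close: fully open they stand 13 mm farther back than shut.
Start: joints at [-1.33, 0.264, 1.604, -0, 1.274, -0.037], TCP at [0.185, -0.649, 0.256] pointing down, gripper open.
Joint ranges: [-2.63, 2.63], [-0.94, 2.18], [0.31, 2.57], [-1.31, 4.45], [0, 2.66], [-2.55, 2.55]. Speed limits (rad/s): [2.57, 2.57, 3.14, 3.14, 3.14, 3.14].

## Interface

Orientations are given as a rotation vector (axis times angle).
In Python, from workcell import bot gives the robot as it stands.
- The arm moves only by the shell command python3 -m jog 'ROWS' [FORCE]. ROWS is JSON, a list of rows, each a list of 5 numbers: the shift along the world's x, y, z in mm, then the turn about the world's z in degrees, then the finger opening in mm, from 0 to 85.4. A call has exactly 10 rows; each row is the pose to reach, as a shift and turn from the pose commanded when the call began; what a row does not reach only later rows make up. A row lasts 1/8 s, in which the tool goes at most 62.5 mm and 10.7 degrees, less where a joint would pass 70% of its speed; a pose out of reach is approached as far as the arm can. A call with a gripper value outside its range is refused whole. The fingers move at their own pace and stop on an object; FORCE is the grip in N (left out, the last holds). Time passes only in rows, so rows that repeat a pose let the fingers close, or fill a call up. It gives the time, the measured TCP pose, the force and the opening at its end, in the units of the state.
- bot.read_state(): the state, without advancing time (a new reading comes with each control period).
- bot.read_camera(name): name is "scene" or "top"; returns a dict with "pixels" (400x640x3 uint8, red, green, blue), "fx", "fy", "cx", "cy" (pixels), "R" (3x3) and "t" (3): a world point X has camera coordinates R X + t. Camera axes: x right, y down, z forward; pixel columns grow to the right and rows downward; lengths in m; the calibration is good to about 2 mm. A picture is of the moment at which its call begins. There is no depth.
- bot.finish_job(): hands the job in, once; it reports no verdict.
The state is a dict: "time": time; "q": joint angles; "joint_vel": joint speeds; "joint_torque": joint torques, N m; "tool_pos": TCP position; "tcp_rot": TCP orientation; "wrist_force": force on the tool from outside, world axes, zero at the start; "torque": the same for the moment, N m; "width": opening from 0.0 (shut) to 1.0 (fully open).
Only numpy, scipy, OpenCV 4.12 (cv2) and the standard library are available. Lean on these libraries where they do the work, as an engineer would, in place of code of your own. Each camera call takes 0.05 s, during which the arm holds its last target.

## Task

Two handlebar ends with hand levers stand on the bench; check the one with the longer lever. With the outside of the fingers, press that lever in towards its bar as far as it goes without forcing it and keep it there for about a second to see that it stops short of the grip, let it come fully out again, then press it in to its stop a second time and finish while still holding it there. Only push on the lever's outer face: do not grip the lever, put a finger behind it or touch the rubber grip, and leave the shorter lever and the loose things on the bench alone.

Things in the scene. Friction and masses are not known exactly. Their poses are not given: they have to be found in the camera images.
- long_stand: Stand fixed to the bench, with the LONGER lever: base plate 110 x 150 x 10 mm, post at y = +58 mm, handlebar (22 mm thick) level along its y axis at x = 0, z = 140 mm, from y = +100 to -115 mm. Origin: centre of the plate's underside; z up. Top at 165 mm. The lever lies on the -x side of the bar and is pressed to +x. It stands in either of two places, the short stand in the other.
- long_lever (a joint): Longer lever: aluminium, ball end, 150 mm from pivot to tip, blade 18 mm high (its middle 140 mm above the bench), 11 mm thick. Angle in rad: 0 fully out, grows as pressed towards the bar, 0.30 at its rigid stop, with about 15 mm of air left to the grip. Sprung outwards: at the press point about 2 N to start, 6 N to reach the stop.
- long_lever_press (a point): Good point to press, on the middle of the outer face (away from the bar) of the longer lever's blade, 108 mm outboard of the pivot; it moves with the lever, about 32 mm towards the bar over the full stroke. Its axes are the lever's own: +x is the direction to press, -y runs along the lever towards its tip, z up.
- long_lever_pivot (a point): Pivot of the longer lever, at x = -44, y = +24, z = 140 mm of the long stand; a bolt head stands to 21 mm above it. The upright hinge axis passes here.
- short_lever (a joint): The shorter lever, 95 mm from pivot to tip, on an otherwise equal stand. 0 fully out, 0.30 at its stop. Leave it alone.
- short_stand: The equal stand, fixed, that carries the shorter lever; origin and axes as for long_stand.
- carton: Loose white carton, 74 x 102 x 66 mm, on the bench near the stands; origin at the centre of its underside. Leave it.
- tape: Loose yellow tape measure, 41 x 82 x 66 mm, standing on the bench beyond the stands; origin at its underside. Leave it.
- pliers: Loose red-handled pliers, 70 x 170 x 14 mm, lying between the stands; origin at their underside. Leave them.
- long_stand_grip (a point): Centre of the black ribbed rubber grip on the long stand's bar, on the bar's axis: 32 mm in diameter, 127 mm long along the stand's y axis (y = -119 to +8 mm of the stand), with a 39 mm flange at the +y end, 140 mm above the bench. Must not be touched by the fingers, nor may the inner face of the lever (towards the bar).

How it is judged:
On the way, in this order (a step that is already met when the one before it is completed fails the run):
1. the longer lever is pressed in to its stop by the fingers and kept there for half a second (value of joint long_lever above 0.28 rad and contact force between the fingers and long_lever above 2 N), for 0.5 s.
2. the longer lever is fully out again (value of joint long_lever below 0.03 rad), for 0.2 s.
At the end, for the whole second after the job is handed in: The longer lever is held in by the fingers (more than 2 N) within 0.02 rad of its stop (0.30 rad), for the second time after having come out to less than 0.03 rad; the shorter lever is out (all of step 1 and value of joint short_lever below 0.05 rad); the arm keeps its last pose, push and grip.
It fails at once if the lever is forced: more than 40 N between fingers and lever (contact force between the fingers and long_lever above 40 N).
It fails at once if a finger touches the lever's inner face (gripping or hooking it) (contact force between the fingers and long_lever_c0 above 0.5 N).
It fails at once if the rubber grip is touched by the fingers (contact force between the fingers and long_stand_c0 above 0.5 N or contact force between the fingers and long_stand_c1 above 0.5 N).
It fails at once if the shorter lever is pressed (value of joint short_lever above 0.05 rad).
It fails at once if a loose thing is pushed, lifted or carried (more than 15 mm) (distance of any of carton, tape, pliers from where it was at the start of the episode above 0.015 m).
It also fails if it takes over 42 s, if anything falls off the work surface, if the arm or the gripper's body presses on something with over 40 N, if the wrist force passes 120 N, or if a joint passes its speed limit or range.

## Working session

There is one attempt and no reset: what is moved stays moved. The work goes in short steps, Python scripts to look and compute and a shell command to move; the robot and the scene stay as the last step left them, time stands still between calls to the robot, and variables do not carry over. Pictures are saved under pics/ and viewed, and the job is handed in when it is done.

```bash
mkdir -p pics; ls; python3 - <<'E'
from workcell import bot
import cv2,numpy as np
s=bot.read_state()
for k in s: print(k,np.round(s[k],4))
for n in("scene","top"):
    c=bot.read_camera(n)
    cv2.imwrite(f"pics/{n}0.png",c["pixels"][:,:,::-1])
    np.savez(f"{n}0.npz",**c)
    print(n,c["fx"],c["fy"],c["cx"],c["cy"],np.round(c["R"],4).tolist(),np.round(c["t"],4))
E
```

```text
pics
time 0.0
q [-1.3299  0.2648  1.6054 -0.      1.2737 -0.0369]
joint_vel [-0.0029  0.0021  0.      0.     -0.0007  0.0002]
joint_torque [-1.50000e-03 -5.15108e+01 -3.67319e+01 -1.00000e-04  1.30000e-02
  0.00000e+00]
tool_pos [ 0.1849 -0.6485  0.255 ]
tcp_rot [-0.2901  2.0751 -2.0704]
wrist_force [ 0.143  -0.3373  0.2106]
torque [ 0.0254 -0.0045 -0.0003]
width 1.002
scene 462.2976854066532 462.2976854066532 317.7659892287094 202.2778419754756 [[-0.7842, -0.6204, -0.0098], [-0.3103, 0.4058, -0.8597], [0.5373, -0.6711, -0.5107]] [0.529  0.1798 0.8148]
top 396.47600802496044 396.47600802496044 319.2801009474291 202.6307734202108 [[0.0179, -0.9998, 0.0038], [-0.9988, -0.018, -0.0455], [0.0456, -0.003, -0.999]] [0.1436 0.5428 1.0852]
```

View pics/scene0.png

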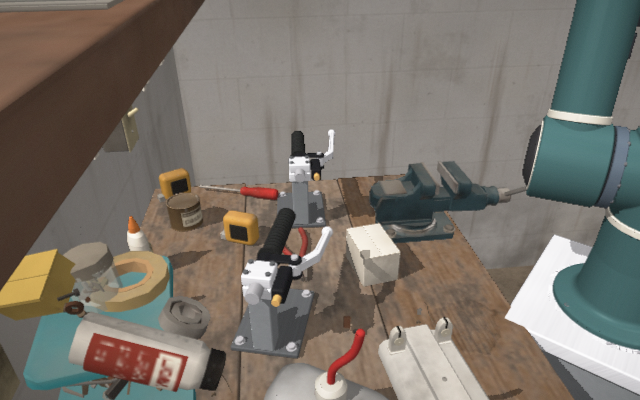

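View pics/top0.png

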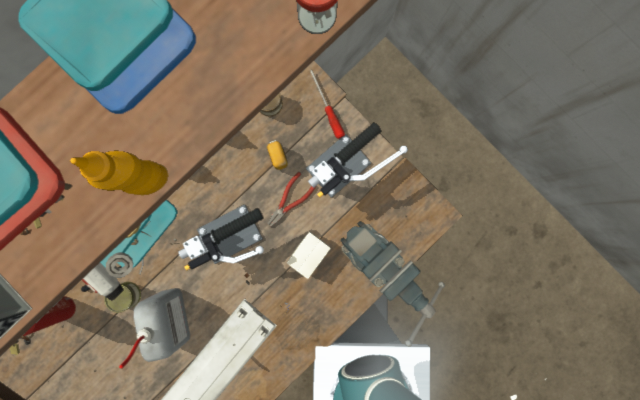

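```bash
cat > h.py <<'E'
import numpy as np,cv2
def load(n): return dict(np.load(n))
def ray(c,uv,z):
    R,t=c["R"],c["t"];C=-R.T@t
    d=R.T@np.array([(uv[0]-c["cx"])/c["fx"],(uv[1]-c["cy"])/c["fy"],1.])
    return C+d*(z-C[2])/d[2]
def proj(c,X):
    p=c["R"]@np.asarray(X)+c["t"];return np.array([c["fx"]*p[0]/p[2]+c["cx"],c["fy"]*p[1]/p[2]+c["cy"]])
E
python3 - <<'E'
from h import *
a=load("top0.npz");b=load("scene0.npz")
cv2.imwrite("pics/tcrop.png",cv2.resize(a["pixels"][110:210,290:420,::-1],None,fx=6,fy=6,interpolation=cv2.INTER_CUBIC))
cv2.imwrite("pics/scrop.png",cv2.resize(b["pixels"][120:230,260:360,::-1],None,fx=5,fy=5,interpolation=cv2.INTER_CUBIC))
print(ray(a,(403,150),.14),ray(a,(350,178),.14), "C",-a["R"].T@a["t"],-b["R"].T@b["t"])
E
```

```text
[ 0.66767516 -0.04999521  0.14      ] [0.5961016  0.07949558 0.14      ] C [0.49009467 0.15666211 1.10826487] [0.03279981 0.80206044 0.575953  ]
```

View pics/tcrop.png

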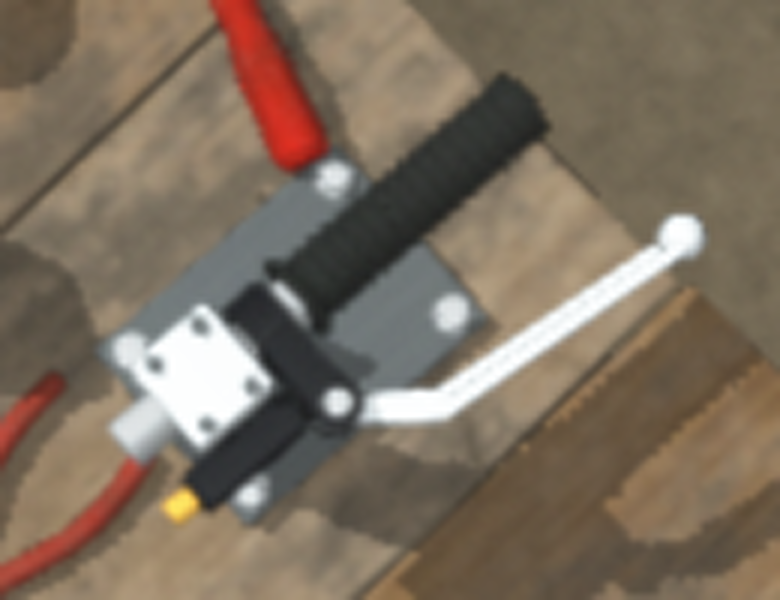

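View pics/scrop.png

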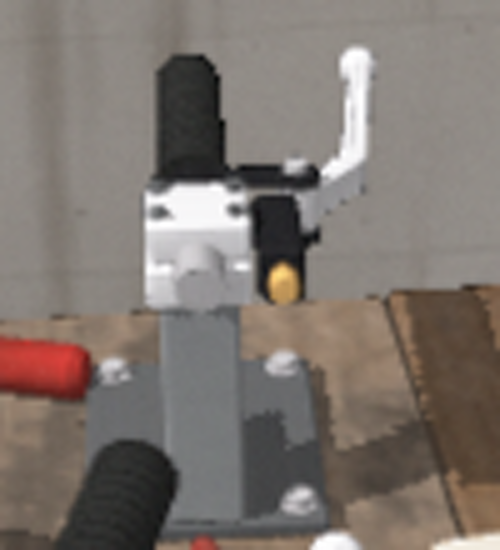

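```bash
python3 - <<'E'
from h import *
a=load("top0.npz");b=load("scene0.npz")
im=a["pixels"];S=6
big=cv2.resize(im[110:210,290:420],None,fx=S,fy=S,interpolation=cv2.INTER_CUBIC)
g=big.min(2)
m=(g>150).astype(np.uint8)
n,l,st,ce=cv2.connectedComponentsWithStats(m)
for i in range(1,n):
    if st[i,4]>300: print(i,st[i],ce[i].round())
i=l[330,560] or l[325,560]; M=(l==i)
ys,xs=np.nonzero(M)
f=lambda u,v:((u+.5)/S-.5+290,(v+.5)/S-.5+110)
# lower edge of the blade columns 470..640
cols=np.arange(470,641,5); lo=[];up=[]
for c in cols:
    r=np.nonzero(M[:,c])[0]
    if len(r): lo.append((c,r.max()));up.append((c,r.min()))
P=np.array([ray(a,f(*p),.149)[:2] for p in lo]);Q=np.array([ray(a,f(*p),.149)[:2] for p in up])
for X in(P,Q):
    vx=cv2.fitLine(X.astype(np.float32),cv2.DIST_HUBER,0,.001,.001).ravel();print("edge",vx, "ang",np.degrees(np.arctan2(vx[1],vx[0])),X[0],X[-1])
ball=ray(a,f(682,237),.145)
piv=ray(a,f(338,402),.160)
print("ball",ball,"piv",piv,np.linalg.norm((ball-piv)[:2]))
gf=ray(a,f(522,103),.14);gn=ray(a,f(312,292),.14)
# grip mask
k=((big.max(2)<75)&(np.indices(g.shape)[0]<300)).astype(np.uint8)
n,l,st,ce=cv2.connectedComponentsWithStats(k);i=1+st[1:,4].argmax();print(st[i])
ys,xs=np.nonzero((l==i)&(np.indices(g.shape)[1]>340));W=np.array([ray(a,f(x,y),.15)[:2] for x,y in zip(xs[::7],ys[::7])])
v=cv2.fitLine(W.astype(np.float32),cv2.DIST_L2,0,.001,.001).ravel();print("grip",v,np.degrees(np.arctan2(v[1],v[0])))
ysd=np.array([v[0],v[1]]);ysd=ysd if ysd[0]<0 else -ysd
xsd=np.array([ysd[1],-ysd[0]])
rel=piv[:2]-v[2:4];print("piv rel x",rel@xsd,"y_s",ysd,"x_s",xsd)
# short
print("short tip",ray(a,(259,250),.145),"carton",ray(a,(308,255),.066))
for p in [(329,236),(316,277),(286,262),(301,233)]: print(ray(a,p,.066)[:2])
E
```

```text
1 [316 162  35  36 913] [333. 179.]
2 [  362   214   341   211 13020] [537. 333.]
3 [274 284  28  30 373] [288. 298.]
4 [ 433  294   36   39 1107] [451. 313.]
5 [  109   304   162   152 14413] [186. 381.]
6 [325 389  27  26 545] [338. 402.]
7 [237 481  27  27 518] [251. 495.]
edge [ 0.5812155  -0.8137497   0.6232679   0.00249747] ang -54.46392 [0.59896256 0.03670625] [ 0.64792777 -0.03176398]
edge [ 0.5707636  -0.8211144   0.638746    0.00266291] ang -55.196507 [0.61483461 0.03690137] [ 0.66264915 -0.03163096]
ball [ 0.66903066 -0.04952207  0.145     ] piv [0.59714826 0.09094823 0.16      ] 0.1577941197817761
[  265    74   285   226 21366]
grip [ 0.69472474 -0.7192757   0.68931437  0.05180549] -45.99471
piv rel x -0.03909941297462453 y_s [-0.69472474  0.7192757 ] x_s [0.7192757  0.69472474]
short tip [0.4168074  0.29741218 0.145     ] carton [0.40003427 0.18056441 0.066     ]
[0.45055813 0.12647191]
[0.34329326 0.15860108]
[0.38082916 0.2376845 ]
[0.45709904 0.20001396]
```

```bash
python3 - <<'E'
from h import *
from scipy.spatial.transform import Rotation as Ro
from workcell import bot
a=load("top0.npz");b=load("scene0.npz")
s=bot.read_state();print(Ro.from_rotvec(s["tcp_rot"]).as_matrix().round(3))
def tri(p,q):
    Pa=np.array([[a["fx"],0,a["cx"]],[0,a["fy"],a["cy"]],[0,0,1]])@np.c_[a["R"],a["t"]]
    Pb=np.array([[b["fx"],0,b["cx"]],[0,b["fy"],b["cy"]],[0,0,1]])@np.c_[b["R"],b["t"]]
    X=cv2.triangulatePoints(Pa,Pb,np.array(p,float),np.array(q,float)).ravel();return X[:3]/X[3]
print("ball",tri((403.3,149.2),(260+357/5,120+63/5)))
print("bolt",tri((346,176.7),(260+296/5,120+163/5)), "exp z .16")
# press pt on outer edge
piv=np.array([.5971,.0909]);p0=np.array([.62327,.0025]);d=np.array([.5762,-.8173]);d/=np.linalg.norm(d)
n=np.array([-d[1],d[0]]);print("normal",n,np.degrees(np.arctan2(n[1],n[0])), "offset",(p0-piv)@n,"along p0",(p0-piv)@d)
for L in(95,108): print(L,p0+d*(L/1000-(p0-piv)@d))
for uv in[(432,312),(365,240),(400,290)]:
  print("vise",[ray(a,uv,z)[:2].round(3) for z in(.05,.15)])
E
```

```text
[[-0.962 -0.     0.274]
 [-0.274  0.002 -0.962]
 [-0.    -1.    -0.002]]
ball [ 0.66930522 -0.049932    0.14302158]
bolt [0.59677127 0.0907787  0.16071011] exp z .16
normal [0.81730583 0.57620411] 35.18400052135773 offset -0.029547549822520076 along p0 0.08732909709533068
95 [ 0.62769001 -0.00376947]
108 [ 0.63518066 -0.01439445]
vise [array([ 0.255, -0.149]), array([ 0.277, -0.12 ])]
vise [array([0.441, 0.03 ]), array([0.446, 0.042])]
vise [array([ 0.311, -0.064]), array([ 0.328, -0.043])]
```

```bash
python3 - <<'E'
from h import *
b=load("scene0.npz")
cv2.imwrite("pics/vise.png",cv2.resize(b["pixels"][110:260,280:540,::-1],None,fx=3,fy=3,interpolation=cv2.INTER_CUBIC))
E
```

```text
(no output)
```

View pics/vise.png

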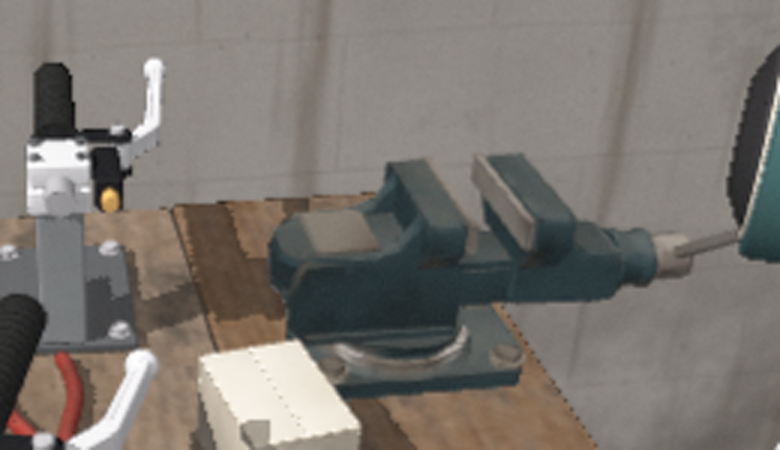

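```bash
python3 -m jog '[[20,30,0,0,0],[50,75,0,0,0],[85,126,0,2,0],[120,178,0,4,0],[155,230,0,6,0],[190,282,0,8,0],[225,334,0,10,0],[260,386,0,12,0],[290,430,0,15,0],[310,460,0,18,0]]' 20
```

```text
time: 1.35
tool_pos: [0.4959, -0.1867, 0.2559]
tcp_rot: [-0.578, 1.883, -1.882]
wrist_force: [-0.7, -1.5, -0.0]
width: -0.001
```

```bash
python3 -m jog '[[20,30,0,1,0],[45,67,0,2,0],[70,104,0,2,0],[85,127,0,2,0],[92,137,0,2,0],[92,137,-20,2,0],[92,137,-40,2,0],[92,137,-60,2,0],[92,137,-70,2,0],[92,137,-70,2,0]]'
python3 - <<'E'
from h import *
from workcell import bot
from scipy.spatial.transform import Rotation as Ro
s=bot.read_state();M=Ro.from_rotvec(s["tcp_rot"]).as_matrix();print(np.degrees(np.arctan2(M[1,0],M[0,0])),s["tool_pos"],s["q"].round(2) if hasattr(s["q"],"round") else s["q"])
for n in("scene","top"):
    c=bot.read_camera(n);np.savez(f"{n}1.npz",**c)
    p=proj(c,s["tool_pos"]).astype(int);print(p)
    x,y=max(p[0]-80,0),max(p[1]-60,0)
    cv2.imwrite(f"pics/{n}1.png",cv2.resize(c["pixels"][y:y+120,x:x+160,::-1],None,fx=4,fy=4,interpolation=cv2.INTER_CUBIC));print(x,y)
E
```

```text
time: 2.6
tool_pos: [0.5861, -0.0525, 0.1847]
tcp_rot: [-0.606, 1.865, -1.863]
wrist_force: [0.6, 0.6, -0.2]
width: 0.001
-144.12235624310634 [ 0.58612079 -0.05246351  0.18471984] [-0.13  0.16  1.87 -0.    1.12  0.81]
[360 123]
280 63
[407 181]
327 121
```

View pics/scene1.png

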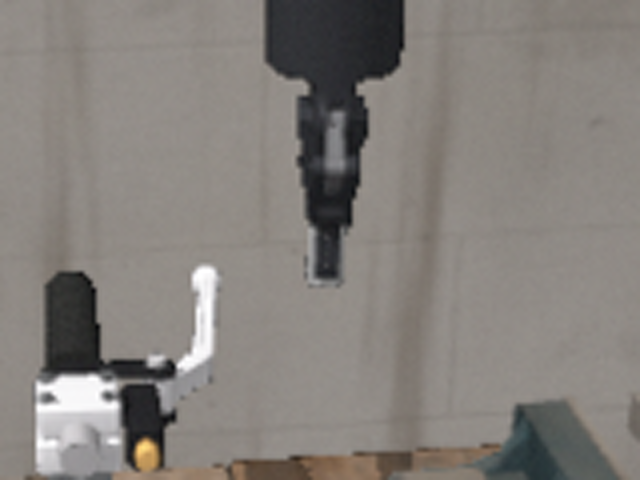

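View pics/top1.png

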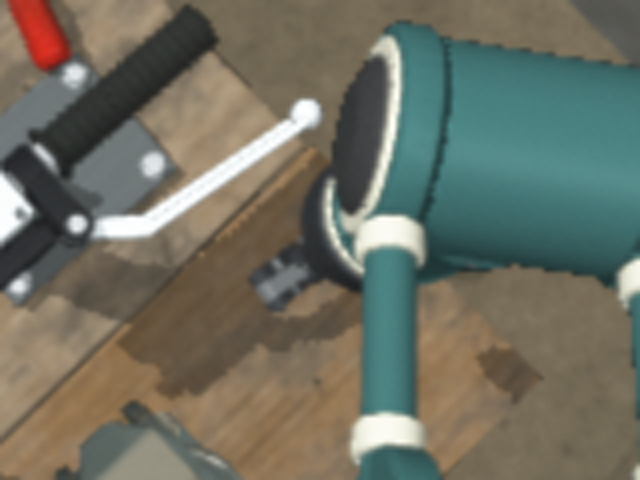

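```bash
python3 -m jog '[[0,0,-15,0,0],[0,0,-30,0,0],[0,0,-35,0,0],[6,4,-35,0,0],[14,10,-35,0,0],[22,15,-35,0,0],[29,20,-35,0,0],[33,23,-35,0,0],[33,23,-35,0,0],[33,23,-35,0,0]]'
python3 - <<'E'
from h import *
from workcell import bot
s=bot.read_state()
for n in("scene",):
    c=bot.read_camera(n)
    p=proj(c,s["tool_pos"]).astype(int);print(p)
    x,y=max(p[0]-50,0),max(p[1]-40,0)
    cv2.imwrite(f"pics/{n}2.png",cv2.resize(c["pixels"][y:y+80,x:x+100,::-1],None,fx=7,fy=7,interpolation=cv2.INTER_CUBIC));print(x,y)
E
```

```text
time: 3.95
tool_pos: [0.6199, -0.0292, 0.1512]
tcp_rot: [-0.604, 1.863, -1.862]
wrist_force: [-0.4, 0.4, 0.0]
width: 0.003
[342 136]
292 96
```

View pics/scene2.png

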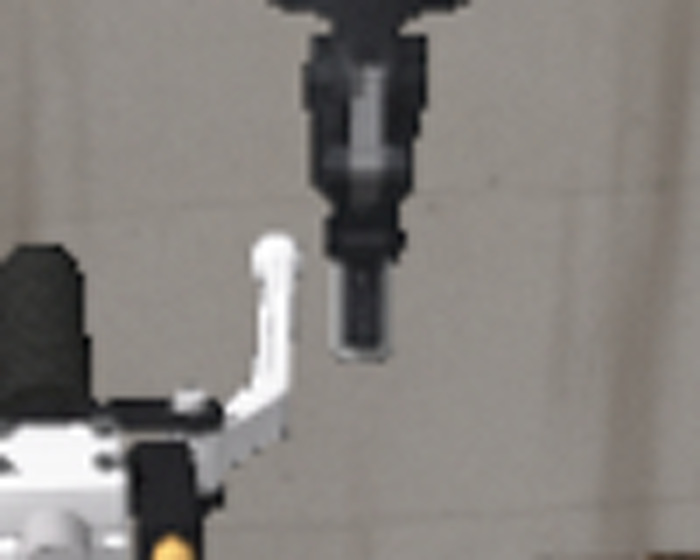

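```bash
python3 -m jog '[[4,3,0,0,0],[7,5,0,0,0],[9,6,0,0,0],[12,7,0,2,0],[15,8,0,3,0],[18,9,0,5,0],[21,10,0,7,0],[24,11,0,8,0],[26,12,0,9,0],[26,12,0,9,0]]'
python3 - <<'E'
from h import *
from workcell import bot
s=bot.read_state();print(s["wrist_force"])
for n in("scene",):
    c=bot.read_camera(n)
    p=proj(c,s["tool_pos"]).astype(int);print(p)
    x,y=max(p[0]-50,0),max(p[1]-40,0)
    cv2.imwrite(f"pics/{n}3.png",cv2.resize(c["pixels"][y:y+80,x:x+100,::-1],None,fx=7,fy=7,interpolation=cv2.INTER_CUBIC));print(x,y)
E
```

```text
time: 5.25
tool_pos: [0.6461, -0.017, 0.1512]
tcp_rot: [-0.728, 1.761, -1.761]
wrist_force: [-2.8, -1.1, 2.6]
width: -0.002
[-2.83024716 -1.09345737  2.63004335]
[330 135]
280 95
```

View pics/scene3.png

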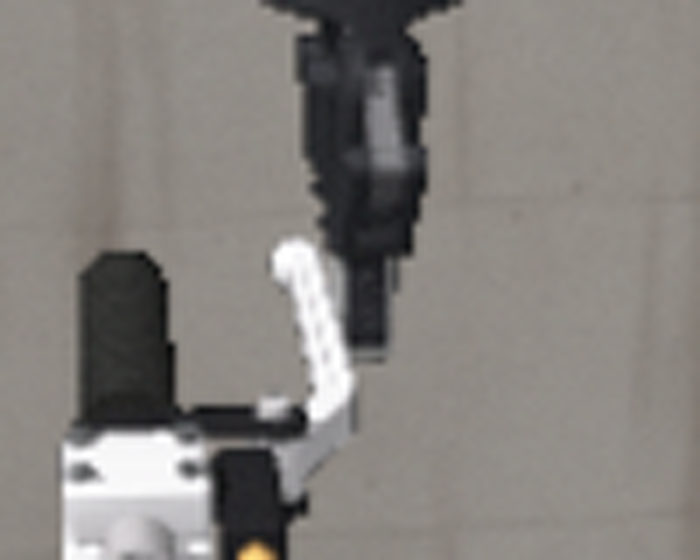

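```bash
python3 -m jog '[[2,1,1,1,0],[4,2,2,2,0],[6,3,3,3,0],[8,4,3,4,0],[10,5,3,5,0],[11,6,3,6,0],[12,6,3,7,0],[13,7,3,7,0],[13,7,3,7,0],[13,7,3,7,0]]'
cat > look.py <<'E'
from h import *
from workcell import bot
import sys
k=sys.argv[1]
s=bot.read_state();print(np.round(s["wrist_force"],1),np.round(s["torque"],2))
for n in("scene","top"):
    c=bot.read_camera(n);np.savez(f"{n}{k}.npz",**c)
    p=np.array([330,150] if n=="scene" else [385,160])
    x,y=max(p[0]-60,0),max(p[1]-45,0)
    cv2.imwrite(f"pics/{n}{k}.png",cv2.resize(c["pixels"][y:y+90,x:x+120,::-1],None,fx=6,fy=6,interpolation=cv2.INTER_CUBIC));print(x,y)
E
python3 look.py 4
```

```text
time: 6.55
tool_pos: [0.6591, -0.0101, 0.1543]
tcp_rot: [-0.818, 1.68, -1.68]
wrist_force: [-4.2, -1.9, -4.1]
width: -0.001
[-4.2 -1.9 -4.1] [-0.45  0.67 -0.02]
270 105
325 115
```

View pics/scene4.png

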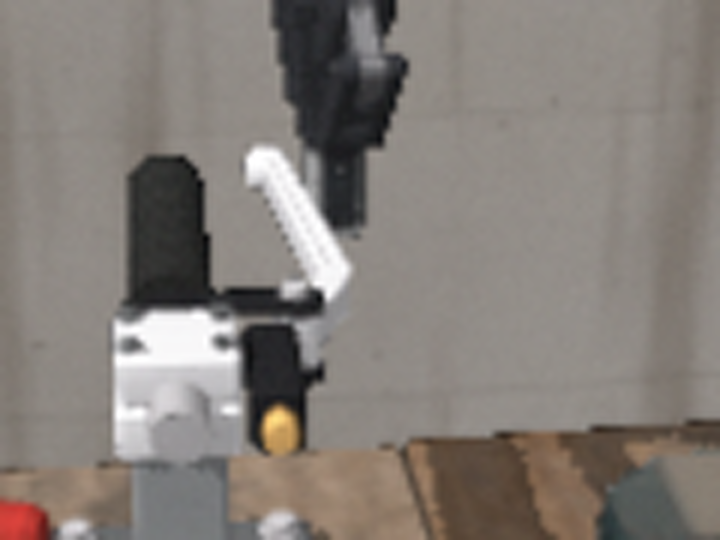

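View pics/top4.png

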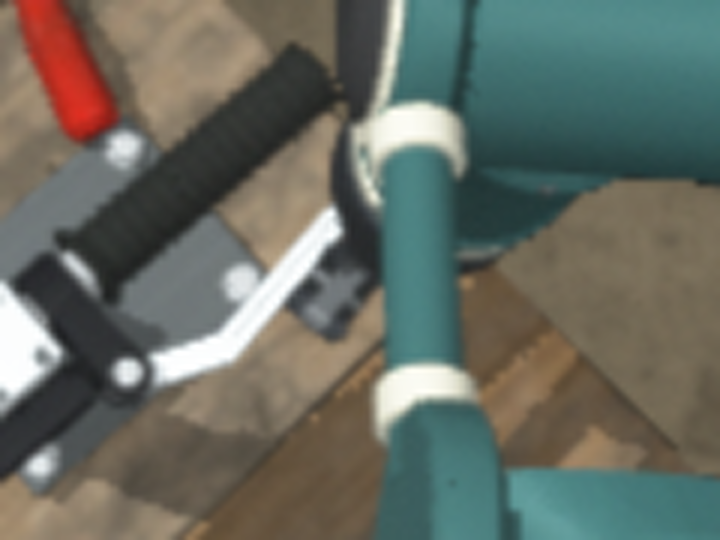

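```bash
cat > ang.py <<'E'
from h import *
import sys
def line(k,c0,c1):
    a=load(f"top{k}.npz");S=6
    big=cv2.resize(a["pixels"][110:210,290:420],None,fx=S,fy=S,interpolation=cv2.INTER_CUBIC)
    m=((big.min(2)>140)).astype(np.uint8)
    n,l,st,ce=cv2.connectedComponentsWithStats(m)
    f=lambda u,v:((u+.5)/S-.5+290,(v+.5)/S-.5+110)
    # component containing the most pixels in the blade columns, right of bolt
    best=max(range(1,n),key=lambda i:((l==i)[:,c0:c1]).sum());M=l==best
    up=[];lo=[]
    for c in range(c0,c1,4):
        r=np.nonzero(M[:,c])[0]
        if len(r): up.append((c,r.min()));lo.append((c,r.max()))
    for e in(up,lo):
        X=np.array([ray(a,f(*p),.149)[:2] for p in e],np.float32)
        v=cv2.fitLine(X,cv2.DIST_HUBER,0,.001,.001).ravel()
        print(k,"%.1f deg %.3f rad"%(np.degrees(np.arctan2(v[1],v[0])),np.arctan2(v[1],v[0])))
c0,c1=map(int,sys.argv[2:4])
line("0",c0,c1);line(sys.argv[1],c0,c1)
E
python3 ang.py 4 470 530
```

```text
0 -54.9 deg -0.958 rad
0 -54.0 deg -0.943 rad
4 -40.5 deg -0.707 rad
4 -37.6 deg -0.657 rad
```

```bash
python3 -m jog '[[1,0,-1,0,0],[1,1,-1,1,0],[2,1,-1,1,0],[2,1,-1,1,0],[3,2,-1,1,0],[3,2,-1,1,0],[3,2,-1,1,0],[3,2,-1,1,0],[3,2,-1,1,0],[3,2,-1,1,0]]'
python3 look.py 5; python3 ang.py 5 470 530
```

```text
time: 7.9
tool_pos: [0.6625, -0.0082, 0.1541]
tcp_rot: [-0.829, 1.667, -1.668]
wrist_force: [-3.9, -3.3, -2.8]
width: -0.003
[-3.9 -3.3 -2.8] [-0.52  0.73  0.04]
270 105
325 115
0 -54.9 deg -0.958 rad
0 -54.0 deg -0.943 rad
5 -38.8 deg -0.677 rad
5 -35.7 deg -0.622 rad
```

```bash
python3 -m jog '[[0.5,0.5,0,0,0],[1,0.5,0,0,0],[1,1,0,0,0],[1.5,1,0,0,0],[1.5,1,0,0,0],[1.5,1,0,0,0],[1.5,1,0,0,0],[1.5,1,0,0,0],[1.5,1,0,0,0],[1.5,1,0,0,0]]'; python3 look.py 6; python3 ang.py 6 470 530
```

```text
time: 9.25
tool_pos: [0.6629, -0.0079, 0.1541]
tcp_rot: [-0.832, 1.668, -1.669]
wrist_force: [-7.9, -5.1, 1.2]
width: -0.001
[-7.9 -5.1  1.2] [-0.81  1.25 -0.01]
270 105
325 115
0 -54.9 deg -0.958 rad
0 -54.0 deg -0.943 rad
6 -38.1 deg -0.665 rad
6 -35.5 deg -0.619 rad
```

```bash
python3 -m jog '[[0.5,0.5,0,0,0],[1,1,0,0,0],[1,1,0,0,0],[1,1,0,0,0],[1,1,0,0,0],[1,1,0,0,0],[1,1,0,0,0],[1,1,0,0,0],[1,1,0,0,0],[1,1,0,0,0]]'; python3 look.py 7; python3 ang.py 7 470 530
```

```text
time: 10.6
tool_pos: [0.6632, -0.0077, 0.154]
tcp_rot: [-0.834, 1.668, -1.67]
wrist_force: [-10.4, -7.1, 2.1]
width: -0.0
[-10.4  -7.1   2.1] [-1.17  1.62  0.14]
270 105
325 115
0 -54.9 deg -0.958 rad
0 -54.0 deg -0.943 rad
7 -37.7 deg -0.659 rad
7 -35.1 deg -0.612 rad
```

View pics/top7.png

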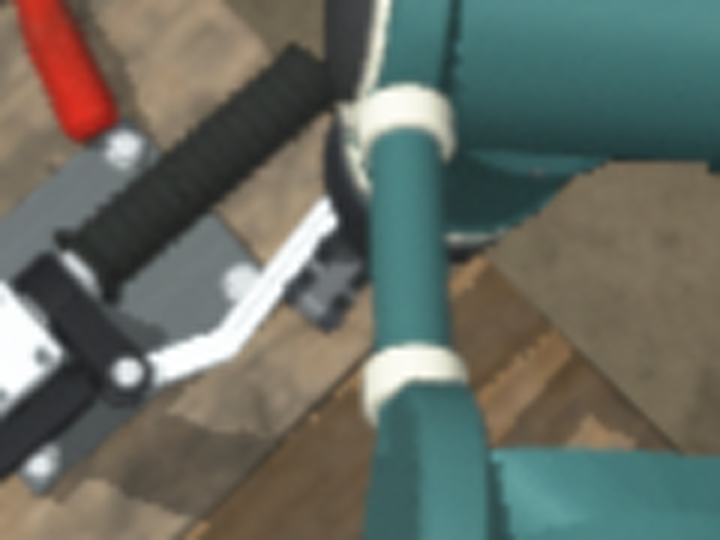

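View pics/scene7.png

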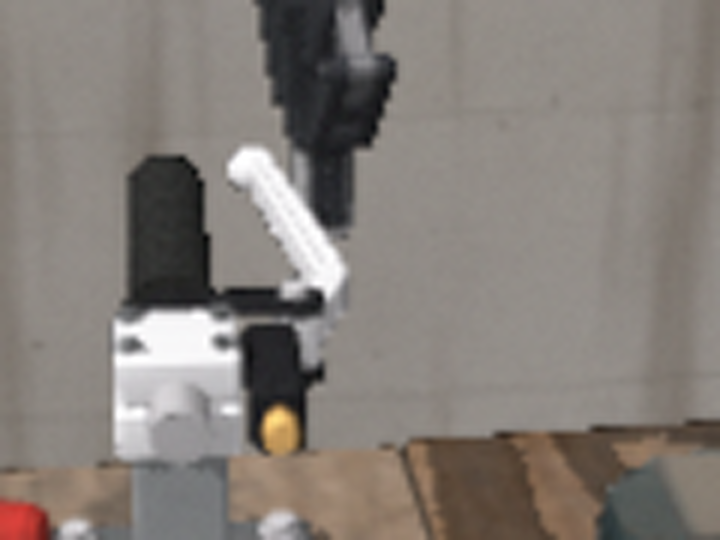

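```bash
python3 -m jog '[[-4,-3,0,-1,0],[-9,-6,0,-3,0],[-13,-8,0,-5,0],[-18,-11,0,-8,0],[-23,-13,0,-10,0],[-28,-15,0,-13,0],[-33,-17,0,-16,0],[-38,-20,0,-17,0],[-44,-24,0,-17,0],[-44,-24,0,-17,0]]'; python3 look.py 8; python3 ang.py 8 470 600
```

```text
time: 11.95
tool_pos: [0.6207, -0.0303, 0.1537]
tcp_rot: [-0.602, 1.862, -1.862]
wrist_force: [-1.0, -0.2, 0.2]
width: 0.001
[-1.  -0.2  0.2] [-0.02  0.09  0.01]
270 105
325 115
0 -55.2 deg -0.964 rad
0 -54.3 deg -0.948 rad
8 -55.1 deg -0.961 rad
8 -54.2 deg -0.946 rad
```

View pics/scene8.png

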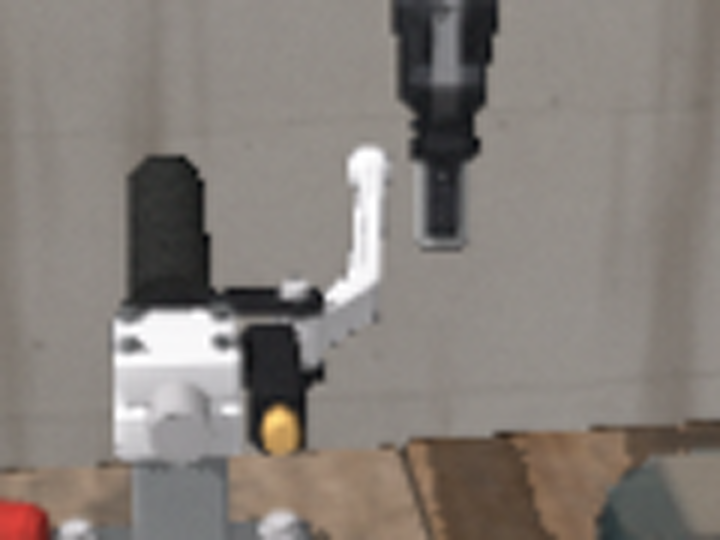

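```bash
python3 -m jog '[[0,0,0,0,0],[0,0,0,0,0],[4,3,0,0,0],[8,6,0,0,0],[12,8,0,2,0],[17,10,0,5,0],[22,12,0,7,0],[27,14,0,10,0],[31,16,0,12,0],[34,17,0,14,0]]'; python3 -m jog '[[2,1,0,1,0],[4,3,0,2,0],[6,4,0,3,0],[7.5,5,0,3,0],[8.5,6,0,3,0],[9.5,6.5,0,3,0],[10,7,0,3,0],[10,7,0,3,0],[10,7,0,3,0],[10,7,0,3,0]]'; python3 look.py 9; python3 ang.py 9 470 530
```

```text
time: 13.3
tool_pos: [0.6546, -0.0134, 0.1533]
tcp_rot: [-0.795, 1.702, -1.702]
wrist_force: [-2.9, -4.2, 2.6]
width: 0.002
time: 14.55
tool_pos: [0.6631, -0.0079, 0.1533]
tcp_rot: [-0.835, 1.668, -1.67]
wrist_force: [-6.0, -9.0, 4.2]
width: 0.002
[-6.  -9.   4.2] [-1.4   1.02  0.03]
270 105
325 115
0 -54.9 deg -0.958 rad
0 -54.0 deg -0.943 rad
9 -38.2 deg -0.667 rad
9 -35.4 deg -0.619 rad
```

View pics/scene9.png

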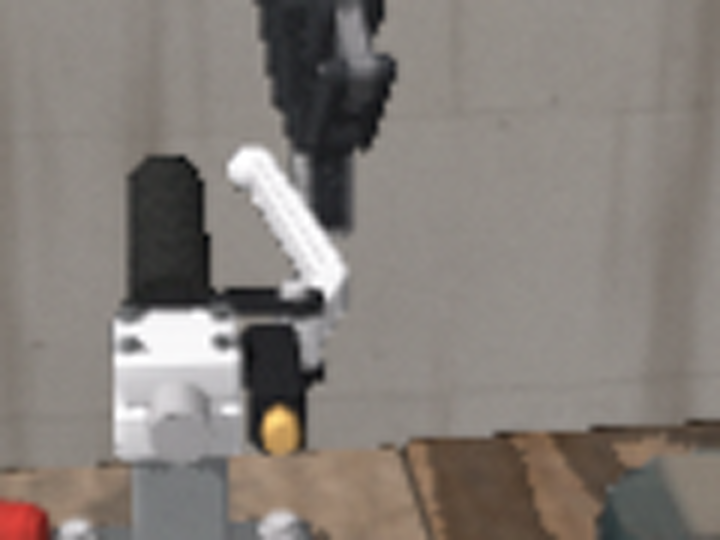

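```bash
python3 -m jog '[[0.5,0.5,0,0,0],[1,0.5,0,0,0],[1.5,0.5,0,0,0],[1.5,0.5,0,0,0],[1.5,0.5,0,0,0],[1.5,0.5,0,0,0],[1.5,0.5,0,0,0],[1.5,0.5,0,0,0],[1.5,0.5,0,0,0],[1.5,0.5,0,0,0]]'; python3 look.py A; python3 ang.py A 470 530
python3 - <<'E'
from h import *
a=load("top0.npz");b=load("topA.npz")
d=cv2.absdiff(a["pixels"],b["pixels"]).max(2)
for n,(x,y,w,h) in dict(carton=(280,225,52,55),tape=(265,138,25,32),pliers=(268,170,50,60),short=(178,205,90,70)).items(): print(n,int((d[y:y+h,x:x+w]>40).sum()))
E
```

```text
time: 15.9
tool_pos: [0.6634, -0.0077, 0.1532]
tcp_rot: [-0.838, 1.669, -1.67]
wrist_force: [-10.0, -10.3, 7.1]
width: -0.002
[-10.  -10.3   7.1] [-1.54  1.52  0.03]
270 105
325 115
0 -54.9 deg -0.958 rad
0 -54.0 deg -0.943 rad
A -37.9 deg -0.662 rad
A -34.4 deg -0.601 rad
carton 0
tape 0
pliers 0
short 0
```

At the stop with about 14 N of push across the lever; nothing else has moved. Handing in.

```bash
python3 -c "
from workcell import bot
print(bot.finish_job()); s=bot.read_state(); print(s['time'],s['wrist_force'],s['tool_pos'])"
```

```text
the job is handed in; nothing more can be done
None
the job is handed in; nothing more can be done
```

I pressed the longer lever (the stand farther from the robot) to its stop with the side of the closed fingers and held it there for over a second. I then let it come fully out, pressed it to the stop again, and handed the job in at about 16 s while still holding it.

**First press:** the push rose to about 12.6 N with the tool no longer moving, and the lever turned about 0.30–0.33 rad by the top camera. There was visible air left between the lever and the grip.

**Release:** the lever came back to within about 0.003 rad of where it started.

**Second press:** the tool stopped in the same place, within 0.3 mm. The push at hand-in was about 14 N sideways plus 7 N upwards, well under the 40 N limit. The vertical part was probably friction; I did not look into it further. The two edges of the lever gave 0.30 and 0.34 rad. I put that difference down to the edge fit, since the lever has a rigid stop.

**Other things:** the carton, tape, pliers and short stand show no change between the first and last top pictures. Joint angles and contact forces at the lever can't be read directly, so these checks rest on the pictures and the wrist force. No verdict was reported.

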